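# Load the weld rack with pipe fittings in reverse order

### The job

Move the four steel pipe fittings from the wooden prep rack to the empty steel weld rack in the reverse order, so that the last one prepared is welded first: the fitting nearest the knob on the prep rack goes to the place farthest from the knob on the weld rack, and so on along the row. Leave each fitting standing upright on the floor of its own place, let go and at rest.

Things in the scene. Friction and masses are not known exactly. Their poses are not given: they have to be found in the camera images.
- tube_mid (a point): short steel pipe stub, an open tube standing upright: outside diameter 42 mm, bore 32, height 62 (a wide hole seen from above). Loose, 0.22 kg give or take 20 percent. The point is its centre, half-way up (31 above the floor of the tray it stands in); z up along its axis. Any yaw at the start.
- hex_mid (a point): steel hexagonal coupling standing upright: 38 mm across the flats, 44 across the corners, height 56, solid but with a dark round bore drawn on top. Two of its flats face its own +x and -x, the others follow every 60 degrees. Loose, 0.3 kg give or take 20 percent. The point is its centre, half-way up (28 above the floor of the tray it stands in); z up along its axis. Any yaw at the start.
- flange_mid (a point): steel weld-neck flange standing on its disc: disc diameter 46 mm and 9 thick, a short cone, then a plain round neck of diameter 32 from 15 above the underside up to the top; height 70 (a narrow neck on a wider disc). Loose, 0.34 kg give or take 20 percent. The point is its centre, half-way up (35 above the floor of the tray it stands in); z up along its axis. Any yaw at the start.
- plug_mid (a point): solid steel round-headed plug standing upright: diameter 44 mm, straight sides up to 44 above the underside, then a smooth dome; height 58 (no hole on top). Loose, 0.32 kg give or take 20 percent. The point is its centre, half-way up (29 above the floor of the tray it stands in); z up along its axis. Any yaw at the start.
- tube_tray: fixed square aluminium tray on the prep rack in which the pipe stub stands at the start (the four trays are alike): 74 x 74 mm outside, floor 4 thick, rim 4 wide standing 5 above the floor. It stays where it is, so it marks that fitting's place in the starting row. Origin: centre of its underside, 30 above the bench
- hex_tray: fixed square aluminium tray on the prep rack in which the hexagonal coupling stands at the start (the four trays are alike): 74 x 74 mm outside, floor 4 thick, rim 4 wide standing 5 above the floor. It stays where it is, so it marks that fitting's place in the starting row. Origin: centre of its underside, 30 above the bench
- flange_tray: fixed square aluminium tray on the prep rack in which the flange stands at the start (the four trays are alike): 74 x 74 mm outside, floor 4 thick, rim 4 wide standing 5 above the floor. It stays where it is, so it marks that fitting's place in the starting row. Origin: centre of its underside, 30 above the bench
- plug_tray: fixed square aluminium tray on the prep rack in which the round-headed plug stands at the start (the four trays are alike): 74 x 74 mm outside, floor 4 thick, rim 4 wide standing 5 above the floor. It stays where it is, so it marks that fitting's place in the starting row. Origin: centre of its underside, 30 above the bench
- prep_rack: wooden rack carrying the four trays, on the left or right of the bench. Fixed, 375 mm long along its y, 90 wide, deck 30 above the bench. Black knob (26 wide, top 54 above the bench) at the +y end; y is within 15 degrees of the robot's left. Origin: on the bench, under the middle of the row of places at y = -114, -38, 38, 114
- weld_rack: dark steel rack with four empty places, opposite. Fixed, 375 mm long along its y, 90 wide, deck 30 above the bench. Black knob (26 wide, top 54 above the bench) at the +y end; y is within 15 degrees of the robot's left. Origin: on the bench, under the middle of the row of places at y = -114, -38, 38, 114. Places: recesses 66 square, floor 34 above the bench, rims and 10 wide dividing bars 5 higher
Mind the look-alikes: they are no part of the job. Leave any blue or orange look-alike of the part that bears hex_mid alone.

How it is judged:
At the end, for the whole second after the job is handed in: Each fitting stands in the weld rack in the place that mirrors its starting place (prep-rack y becomes minus that y on the weld rack), its centre within 16 mm along and across of the place's centre, its underside on the floor of the recess (3 mm), upright within 0.08 rad, released and at rest (x of tube_mid in the frame of weld_rack between -0.016 and 0.016 m and z of tube_mid in the frame of weld_rack between 0.062 and 0.068 m and angle between each of tube_mid, hex_mid, flange_mid, plug_mid's own z axis and vertical below 0.08 rad and linear speed of each of tube, hex, flange, plug below 0.02 m/s and ((y of tube_tray in the frame of prep_rack between -0.134 and -0.094 m and y of tube_mid in the frame of weld_rack between 0.098 and 0.13 m) or (y of tube_tray in the frame of prep_rack between -0.058 and -0.018 m and y of tube_mid in the frame of weld_rack between 0.022 and 0.054 m) or (y of tube_tray in the frame of prep_rack between 0.018 and 0.058 m and y of tube_mid in the frame of weld_rack between -0.054 and -0.022 m) or (y of tube_tray in the frame of prep_rack between 0.094 and 0.134 m and y of tube_mid in the frame of weld_rack between -0.13 and -0.098 m)) and x of hex_mid in the frame of weld_rack between -0.016 and 0.016 m and z of hex_mid in the frame of weld_rack between 0.059 and 0.065 m and ((y of hex_tray in the frame of prep_rack between -0.134 and -0.094 m and y of hex_mid in the frame of weld_rack between 0.098 and 0.13 m) or (y of hex_tray in the frame of prep_rack between -0.058 and -0.018 m and y of hex_mid in the frame of weld_rack between 0.022 and 0.054 m) or (y of hex_tray in the frame of prep_rack between 0.018 and 0.058 m and y of hex_mid in the frame of weld_rack between -0.054 and -0.022 m) or (y of hex_tray in the frame of prep_rack between 0.094 and 0.134 m and y of hex_mid in the frame of weld_rack between -0.13 and -0.098 m)) and x of flange_mid in the frame of weld_rack between -0.016 and 0.016 m and z of flange_mid in the frame of weld_rack between 0.066 and 0.072 m and ((y of flange_tray in the frame of prep_rack between -0.134 and -0.094 m and y of flange_mid in the frame of weld_rack between 0.098 and 0.13 m) or (y of flange_tray in the frame of prep_rack between -0.058 and -0.018 m and y of flange_mid in the frame of weld_rack between 0.022 and 0.054 m) or (y of flange_tray in the frame of prep_rack between 0.018 and 0.058 m and y of flange_mid in the frame of weld_rack between -0.054 and -0.022 m) or (y of flange_tray in the frame of prep_rack between 0.094 and 0.134 m and y of flange_mid in the frame of weld_rack between -0.13 and -0.098 m)) and x of plug_mid in the frame of weld_rack between -0.016 and 0.016 m and z of plug_mid in the frame of weld_rack between 0.06 and 0.066 m and ((y of plug_tray in the frame of prep_rack between -0.134 and -0.094 m and y of plug_mid in the frame of weld_rack between 0.098 and 0.13 m) or (y of plug_tray in the frame of prep_rack between -0.058 and -0.018 m and y of plug_mid in the frame of weld_rack between 0.022 and 0.054 m) or (y of plug_tray in the frame of prep_rack between 0.018 and 0.058 m and y of plug_mid in the frame of weld_rack between -0.054 and -0.022 m) or (y of plug_tray in the frame of prep_rack between 0.094 and 0.134 m and y of plug_mid in the frame of weld_rack between -0.13 and -0.098 m))); the robot touches nothing.
It also fails if it takes over 115 s, if anything falls off the work surface, if the arm or the gripper's body presses on something with over 40 N, if the wrist force passes 120 N, or if a joint passes its speed limit or range.

### The arm

A 7-joint arm with a two-finger parallel gripper is mounted at the origin on the work surface. World frame = base frame: x ahead of the robot, y to its left, z up, the work surface at z = 0. Lengths are in m, angles in rad, forces in N, time in s.
With the tool pointing down it reaches from about 0.35 to 0.9 m from the base axis. Payload 19.9 kg.
Tool frame: the origin (TCP) lies between the finger pads; the fingertips stand 19 mm ahead of it and the grasp point (between the pads) is the TCP; z points along the fingers, y is the direction in which the jaws open and shut (so a half turn about z gives the same grasp; the last joint's range is limited). The gripper opens to 94 mm and grips with 3 to 60 N. Pads are 16 mm wide; open, the fingers measure 119 mm over their backs; the gripper's body (75 mm by 177 mm) begins 78 mm behind the grasp point.
Start: joints at [1.067, 0.417, -0.01, 1.614, 0.005, 1.111, -0.053], TCP at [0.279, -0.559, 0.224] pointing down, gripper open.
Joint ranges: [-2.81, 2.81], [-0.39, 2.02], [-1.27, 1.25], [0.06, 2.57], [-1.19, 4.33], [0.19, 2], [-2.82, 2.82]. Speed limits (rad/s): [1.89, 1.89, 2.39, 2.39, 3.01, 3.01, 3.01].

### API

Orientations are given as a 3x3 rotation matrix whose columns are the frame's x, y, z axes.
In Python, from rig import robot gives the robot as it stands. Calls block until the motion is done:
- robot.move_ptp(position, orientation): joint-space move of the TCP to a pose.
- robot.move_linear(position, velocity=0.15, frame=None, threshold=None): straight line of the TCP; frame=None keeps the orientation; velocity is the mean speed in m/s. With threshold (N) it stops when the force on the tool has changed by that much, and returns True; else False.
- robot.goto_joints(angles): joint-space move.
- robot.gripper_to(opening): finger opening in m; the grip force is fixed at half the most; returns when the fingers have stopped.
- robot.pause(seconds).
- robot.ik(position, orientation): joint angles nearest the present ones, or None.
- robot.get_state(): the state.
- robot.grab_frame(name): name is "side" or "top" or "wrist"; returns the picture (480x640x3 uint8, red, green, blue); there is no depth.
- robot.camera_info(name): a dict with "fx", "fy", "cx", "cy" (pixels), "rvec" (rotation vector, rad) and "tvec" (3), from world to camera coordinates, as OpenCV has them. Camera axes: x right, y down, z forward; pixel columns grow to the right and rows downward; lengths in m; the calibration is good to about 2 mm. A picture is of the moment at which its call begins: read the wrist's pose just before it. camera_info takes no time and is no camera call; for the wrist camera it gives the pose at the moment of the call.
A pose or a line that the arm cannot do raises robot.PlanningError and nothing moves.
- robot.sign_off(): hands the job in, once; it reports no verdict.
The state is a dict: "time": time; "qpos": joint angles; "joint_vel": joint speeds; "effort": joint torques, N m; "ee_pos": TCP position; "tool_rot": TCP orientation; "force": force on the tool from outside, world axes, zero at the start; "moment": the same for the moment, N m; "opening": finger opening in m.
Only numpy, scipy, OpenCV 4.12 (cv2) and the standard library are available. Lean on these libraries where they do the work, as an engineer would, in place of code of your own. Each camera call takes 0.05 s, during which the arm holds its last target.

## Working session

There is one attempt and no reset: what is moved stays moved. The work goes in short steps, each a Python script; the robot and the scene stay as the last script left them, time stands still between calls to the robot, and variables do not carry over. Pictures are saved under pics/ and viewed, and the job is handed in when it is done.

```bash
ls; mkdir -p pics; python3 - <<'E'
from rig import robot
import cv2
for n in("top","side","wrist"):
    i=robot.camera_info(n); print(n,i)
    cv2.imwrite(f"pics/{n}0.png",robot.grab_frame(n)[:,:,::-1])
s=robot.get_state();print(s['time'],s['ee_pos'],s['tool_rot'],s['opening'])
E
```

```text
pics
top {'fx': 500.61323802701025, 'fy': 500.61323802701025, 'cx': 324.01405337017735, 'cy': 239.87904989952528, 'rvec': array([ 2.17155872, -2.22008538,  0.05560459]), 'tvec': array([0.00369378, 0.49954285, 1.09282501])}
side {'fx': 551.8741174242786, 'fy': 551.8741174242786, 'cx': 316.3021301502314, 'cy': 249.84715991595604, 'rvec': array([ 0.82167859, -2.6428155 ,  0.93949511]), 'tvec': array([0.40576025, 0.28304994, 0.82539625])}
wrist {'fx': 403.3206284982508, 'fy': 403.3206284982508, 'cx': 321.29916036842195, 'cy': 237.38067050496542, 'rvec': array([-2.48674739,  1.53892213,  0.19270351]), 'tvec': array([-0.62545494, -0.02599472,  0.39037856])}
0.15 [ 0.27893327 -0.55903083  0.22400781] [[ 8.94805074e-01  4.46456805e-01 -4.47286995e-04]
 [ 4.46457024e-01 -8.94804768e-01  7.43329273e-04]
 [-6.83701235e-05 -8.64829226e-04 -9.99999624e-01]] 0.09411317284156384
```

View pics/top0.png

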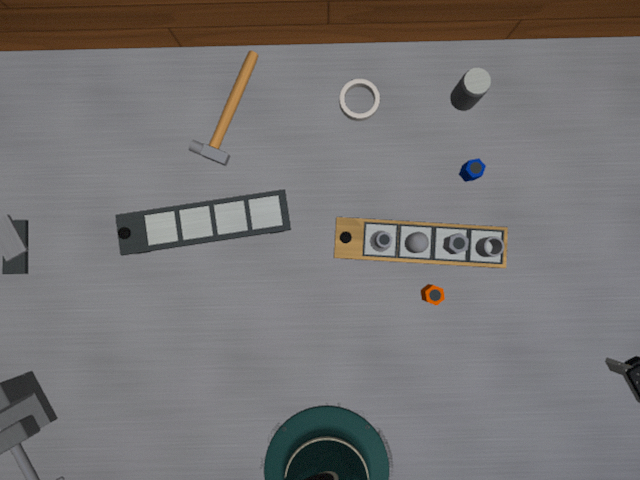

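View pics/side0.png

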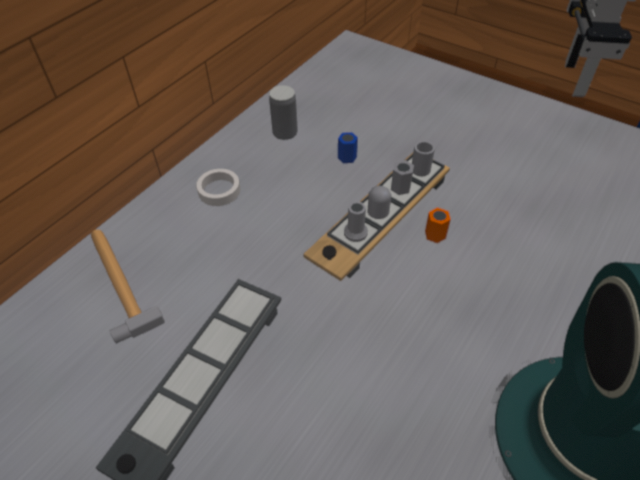

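View pics/wrist0.png

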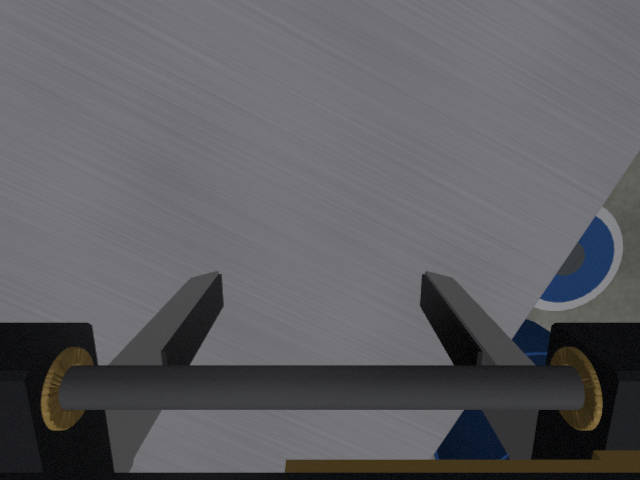

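The top view shows the prep rack at (335-507, 217-267), with its knob at (346,238). The row from the knob is flange, plug, hex, tube. The weld rack is at (117-290, 190-254), with its knob at (125,233). The blue (472,169) and orange (432,294) couplings are look-alikes, so I'll leave them alone. Next I'll zoom in to measure.

```bash
python3 - <<'E'
import cv2,numpy as np
im=cv2.imread("pics/top0.png")
a=cv2.resize(im[205:280,328:515],None,fx=4,fy=4,interpolation=cv2.INTER_CUBIC)
b=cv2.resize(im[183:260,110:297],None,fx=4,fy=4,interpolation=cv2.INTER_CUBIC)
cv2.imwrite("pics/zoom.png",np.vstack([a[:300],b[:300]]))
E
```

```text
(no output)
```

View pics/zoom.png

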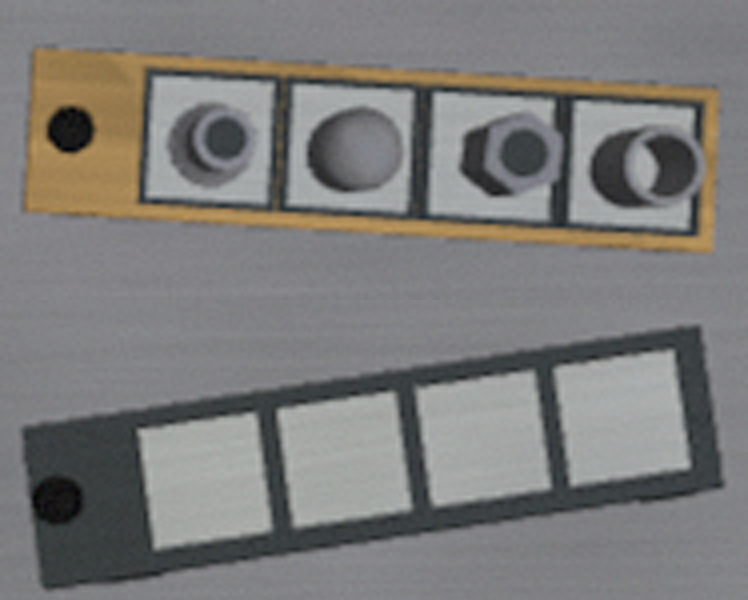

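```bash
cat > h.py <<'E'
import numpy as np,cv2
from rig import robot
def cam(n):
    i=robot.camera_info(n);K=np.array([[i['fx'],0,i['cx']],[0,i['fy'],i['cy']],[0,0,1.]])
    return K,cv2.Rodrigues(i['rvec'])[0],np.array(i['tvec']).ravel()
def back(c,uv,z):
    K,R,t=c;o=-R.T@t
    d=R.T@np.linalg.solve(K,np.array([uv[0],uv[1],1.]))
    return o+d*(z-o[2])/d[2]
def proj(c,P):
    K,R,t=c
    return cv2.projectPoints(np.atleast_2d(np.asarray(P,float)),cv2.Rodrigues(R)[0],t,K,None)[0][:,0]
def rz(a): return np.array([[np.cos(a),-np.sin(a)],[np.sin(a),np.cos(a)]])
E
python3 - <<'E'
from h import *
from scipy.optimize import least_squares
im=cv2.imread("pics/top0.png");c=cam("top")
g=cv2.cvtColor(im,cv2.COLOR_BGR2GRAY)
kn={}
R={}
for name,(x0,x1,y0,y1) in dict(weld=(110,297,183,260),prep=(328,515,205,280)).items():
    # upsample
    s=cv2.resize(im[y0:y1,x0:x1],None,fx=8,fy=8,interpolation=cv2.INTER_CUBIC)
    hsv=cv2.cvtColor(s,cv2.COLOR_BGR2HSV)
    m=((s.min(2)>150)).astype(np.uint8)
    m=cv2.morphologyEx(m,cv2.MORPH_OPEN,np.ones((9,9)))
    cs,_=cv2.findContours(m,cv2.RETR_EXTERNAL,cv2.CHAIN_APPROX_NONE)
    cs=sorted([k for k in cs if cv2.contourArea(k)>20000],key=lambda k:k[:,0,0].mean())
    ctr=[]
    for k in cs:
        r=cv2.minAreaRect(k);bx=(cv2.boxPoints(r)+.5)/8-.5+[x0,y0]
        P=np.array([back(c,p,0.0365) for p in bx]);ctr.append(P[:,:2].mean(0))
        print(name,ctr[-1].round(4),[round(np.linalg.norm(P[i]-P[(i+1)%4]),4) for i in range(2)])
    ctr=np.array(ctr);ys=np.array([.114,.038,-.038,-.114])
    f=lambda p:((p[:2]+(rz(p[2])@np.array([0*ys,ys])).T)-ctr).ravel()
    r=least_squares(f,[*ctr.mean(0),0]);print(name,r.x.round(4),(r.fun*1e3).round(1));R[name]=r.x
    k=back(c,np.array({'prep':(70,129),'weld':(57,200+0)}[name])/4.+[x0,y0],.054) if name=='prep' else back(c,np.array((57,201))/4.+[x0,y0],.054)
    print('knob',rz(-r.x[2])@(k[:2]-r.x[:2]))
np.savez('racks.npz',**R)
z=lambda a,b:((a+.5)/4-.5+328,(b+.5)/4-.5+205)
for n,uv,h in (('flange',z(226,138),.104),('hex',z(524,155),.09),('tube',z(664,166),.096)):
    p=back(c,uv,h)[:2];print(n,p.round(4),'in rack',(rz(-R['prep'][2])@(p-R['prep'][:2])).round(4))
E
```

```text
weld [0.5328 0.345 ] [np.float64(0.0631), np.float64(0.0642)]
weld [0.5425 0.2699] [np.float64(0.0634), np.float64(0.064)]
weld [0.5522 0.1945] [np.float64(0.064), np.float64(0.0641)]
weld [0.562 0.119] [np.float64(0.0643), np.float64(0.0641)]
weld [0.5474 0.2321 0.1286] [-0.   0.2  0.  -0.1  0.  -0.1 -0.   0. ]
knob [-0.00249014  0.1869789 ]
prep [ 0.4967 -0.1283] [np.float64(0.0643), np.float64(0.0643)]
prep [ 0.4905 -0.2042] [np.float64(0.0642), np.float64(0.0637)]
prep [ 0.4843 -0.28  ] [np.float64(0.0644), np.float64(0.0638)]
prep [ 0.4781 -0.3556] [np.float64(0.0642), np.float64(0.0636)]
prep [ 0.4874 -0.242  -0.0817] [-0.  -0.1  0.   0.  -0.   0.1  0.  -0.1]
knob [-0.00087864  0.18946798]
flange [ 0.4937 -0.129 ] in rack [-0.0029  0.1131]
hex [ 0.4823 -0.2833] in rack [-0.0017 -0.0416]
tube [ 0.4749 -0.3529] in rack [-0.0034 -0.1115]
```

```bash
cat >> h.py <<'E'
W=np.load('racks.npz')
def down(a): # jaw axis at world angle a
    y=np.array([np.cos(a),np.sin(a),0]);z=np.array([0,0,-1.]);return np.column_stack([np.cross(y,z),y,z])
def place(rack,y,x=0.): p=W[rack];return p[:2]+rz(p[2])@np.array([x,y])
E
python3 - <<'E'
from h import *
q=robot.get_state()['qpos']
for a in (-.0817,-.0817+np.pi):
  for y in(.114,-.114):
    for r in('prep','weld'):
        for z in (.066,.19):
            print(a,r,y,z,None if (k:=robot.ik([*place(r,y),z],down(a if r=='prep' else a+.21))) is None else np.round(k,2))
robot.move_ptp([*place('prep',-.03),.30],down(-.0817+np.pi))
i=robot.camera_info('wrist')
np.savez('w1.npz',**i)
cv2.imwrite("pics/w1.png",robot.grab_frame('wrist')[:,:,::-1])
s=robot.get_state();print(s['time'],s['ee_pos'],s['qpos'].round(2) if hasattr(s['qpos'],'round') else s['qpos'])
E
```

```text
-0.0817 prep 0.114 0.066 [ 0.56  0.48 -0.45  2.    0.3   0.73 -0.15]
-0.0817 prep 0.114 0.19 [ 0.6   0.29 -0.47  1.91  0.16  0.98 -0.03]
-0.0817 weld 0.114 0.066 [ 0.06  0.87 -1.02  1.68  0.83  1.08 -1.09]
-0.0817 weld 0.114 0.19 [ 0.07  0.69 -1.04  1.6   0.62  1.22 -0.96]
-0.0817 prep -0.114 0.066 [ 0.79  0.57 -0.26  1.8   0.2   0.8   0.35]
-0.0817 prep -0.114 0.19 [ 0.82  0.42 -0.3   1.72  0.14  1.03  0.39]
-0.0817 weld -0.114 0.066 [ 0.21  0.61 -0.62  1.84  0.46  0.84 -0.51]
-0.0817 weld -0.114 0.19 [ 0.28  0.45 -0.7   1.76  0.33  1.05 -0.41]
3.059892653589793 prep 0.114 0.066 [-0.62  0.74  1.08  2.04 -0.85  0.91 -2.28]
3.059892653589793 prep 0.114 0.19 [-0.67  0.44  1.09  1.95 -0.46  1.03 -2.59]
3.059892653589793 weld 0.114 0.066 [ 0.09  0.92 -1.09  1.68  0.89  1.13  2.01]
3.059892653589793 weld 0.114 0.19 [ 0.09  0.72 -1.09  1.6   0.66  1.24  2.15]
3.059892653589793 prep -0.114 0.066 [ 0.36  0.57  0.3   1.81 -0.23  0.79 -2.45]
3.059892653589793 prep -0.114 0.19 [ 0.37  0.41  0.27  1.73 -0.13  1.02 -2.53]
3.059892653589793 weld -0.114 0.066 [ 0.51  0.83 -1.09  1.84  0.86  1.04  2.34]
3.059892653589793 weld -0.114 0.19 [ 0.53  0.6  -1.08  1.75  0.58  1.15  2.54]
2.5833 [ 0.48480979 -0.27221438  0.29992567] [ 0.34  0.23  0.14  1.7  -0.03  1.22 -2.74]
```

View pics/w1.png

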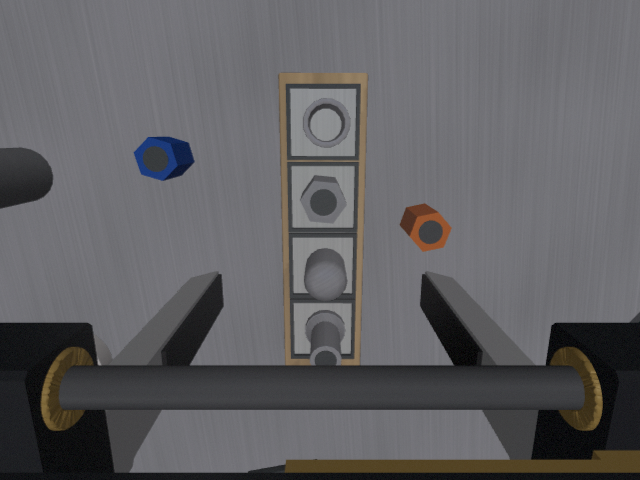

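The wrist view shows tube, hex, plug and flange from top to bottom, at (325,124), (323,200), (325,275) and (325,330). I'll fit positions and the hex yaw to the outlines.

```bash
python3 - <<'E'
from h import *
i=np.load('w1.npz');cw=(np.array([[i['fx'],0,i['cx']],[0,i['fy'],i['cy']],[0,0,1.]]),cv2.Rodrigues(i['rvec'])[0],i['tvec'].ravel())
im=cv2.imread('pics/w1.png')
x0,y0,s=270,70,6
z=cv2.resize(im[70:170+70,270:380],None,fx=s,fy=s,interpolation=cv2.INTER_CUBIC)
cv2.imwrite('pics/w1z.png',z[480:1080-60] if 0 else z[0:1020][int(85*s):int(170*s)])
# hex top hexagon guess
for n,uv,h in (('tube',(325.5,123),.096),('hex',(323,202),.09)):
    p=back(cw,uv,h)[:2];print(n,p,rz(-W['prep'][2])@(p-W['prep'][:2]))
# plug silhouette overlay etc
E
```

```text
tube [ 0.47444285 -0.35415354] [-0.00378525 -0.11282607]
hex [ 0.48227918 -0.28424314] [-0.00167755 -0.04250943]
```

View pics/w1z.png

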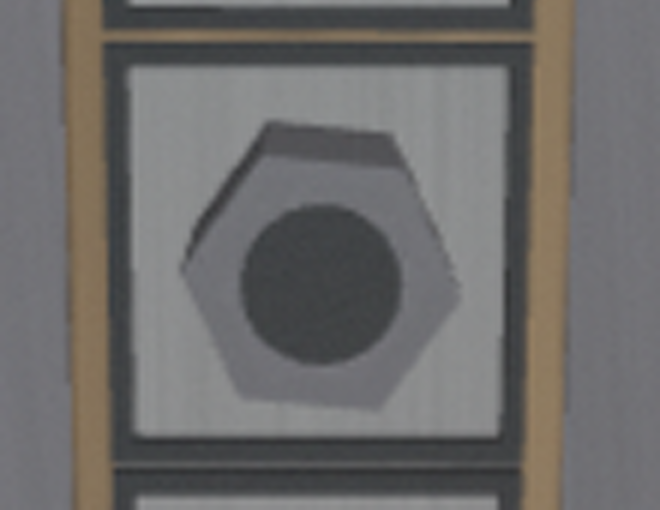

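```bash
python3 - <<'E'
from h import *
from scipy.spatial import ConvexHull
i=np.load('w1.npz');cw=(np.array([[i['fx'],0,i['cx']],[0,i['fy'],i['cy']],[0,0,1.]]),cv2.Rodrigues(i['rvec'])[0],i['tvec'].ravel())
v=np.array([(182,268),(262,155),(400,168),(460,292),(380,410),(242,398)])
P=np.array([back(cw,(a+.5)/6-.5+np.array([270,155]),.09) for a in v])[:,:2]
c=P.mean(0);d=P-c;print('hex',c,rz(-W['prep'][2])@(c-W['prep'][:2]),np.linalg.norm(d,axis=1))
ang=np.degrees(np.arctan2(d[:,1],d[:,0]));m=np.degrees(np.angle(np.mean(np.exp(6j*np.radians(ang)))))/6
print('corner',ang,m,'flat normals',m+30,m-30,'rack x at',np.degrees(W['prep'][2]))
# overlays on top and wrist
a=np.linspace(0,2*np.pi,60)
def circ(p,r,z): return np.column_stack([p[0]+r*np.cos(a),p[1]+r*np.sin(a),0*a+z])
rows={'flange':(place('prep',.1131,-.0029),[(.023,.034),(.023,.043),(.016,.104)]),
 'plug':(place('prep',.038,-.001),[(.022,.034),(.022,.078),(.0155,.088)]),
 'tube':(place('prep',-.112,-.0035),[(.021,.034),(.021,.096),(.016,.096)])}
for nm,cc,f,box in(('w',cw,'pics/w1.png',(270,60,110,310)),('t',cam('top'),'pics/top0.png',(328,205,187,75))):
    s=3 if nm=='w' else 4
    im=cv2.resize(cv2.imread(f),None,fx=s,fy=s,interpolation=cv2.INTER_CUBIC)
    for n,(p,cs) in rows.items():
        for r,z in cs: cv2.polylines(im,[np.int32((proj(cc,circ(p,r,z))+.5)*s)],True,(0,0,255))
    x,y,w,h=[k*s for k in box];o=im[y:y+h,x:x+w]
    cv2.imwrite(f'pics/ov_{nm}.png',cv2.rotate(o,cv2.ROTATE_90_CLOCKWISE)[:,:800] if nm=='w' else o)
E
```

```text
hex [ 0.48218083 -0.28449426] [-0.00175509 -0.04276773] [0.02156838 0.02163827 0.02140242 0.02154217 0.02211057 0.02195313]
corner [ -10.84949006  -70.06926933 -128.94565907  171.49627121  110.04522133
   51.12526391] -9.532658749459864 flat normals 20.467341250540137 -39.53265874945986 rack x at -4.678748393958159
```

```bash
python3 -c "
import cv2,numpy as np
a=cv2.imread('pics/ov_w.png')[:,:748];b=cv2.imread('pics/ov_t.png')
w=max(a.shape[1],b.shape[1]);f=lambda i:np.pad(i,((0,0),(0,w-i.shape[1]),(0,0)))
o=np.vstack([f(a),f(b)])[:600];print(o.shape);cv2.imwrite('pics/ov.png',o)"
```

```text
(600, 748, 3)
```

View pics/ov.png

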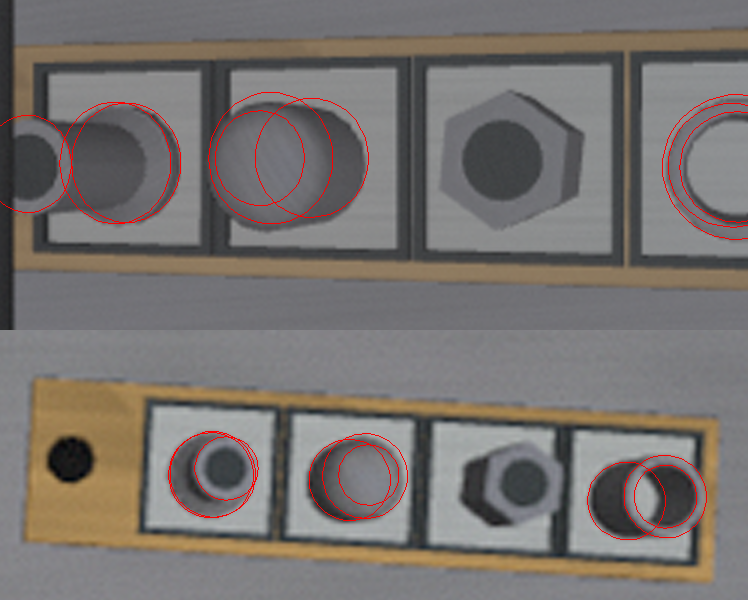

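```bash
cat >> h.py <<'E'
def st(tag):
    s=robot.get_state();print(tag,'t=%.1f'%s['time'],np.round(s['ee_pos'],4),'op=%.4f'%s['opening'],'F',np.round(s['force'],1),flush=True);return s
UP=.19
def carry(p,jaw,z,ydst,first_ptp=True):
    robot.move_ptp([*p,UP],down(jaw))
    robot.move_linear([*p,z],velocity=.12,threshold=15) and st('CONTACT down')
    st('at grasp'); robot.gripper_to(.02); s=st('gripped')
    if s['opening']<.028: raise SystemExit('no grip')
    robot.move_linear([*p,UP],velocity=.12); st('lifted')
    d=place('weld',ydst)
    robot.move_ptp([*d,UP],down(W['weld'][2])); s=st('over weld')
    cv2.imwrite('pics/carry_%d.png'%(ydst*1000),robot.grab_frame('side')[:,:,::-1])
    robot.move_linear([*d,.07+z-.066],velocity=.15)
    robot.move_linear([*d,z+.0005],velocity=.03,threshold=8) and st('CONTACT place')
    st('placed'); robot.gripper_to(.09); robot.move_linear([*d,UP],velocity=.2); st('done')
E
python3 - <<'E'
from h import *
robot.gripper_to(.094)
robot.move_ptp([*place('prep',-.112,-.0035),.3],down(W['prep'][2]))
carry(place('prep',-.112,-.0035),W['prep'][2],.067,.114)
cv2.imwrite("pics/top1.png",robot.grab_frame("top")[:,:,::-1])
E
```

```text
at grasp t=7.0 [ 0.4752 -0.3536  0.0677] op=0.0939 F [-1.   0.1 -0.1]
gripped t=7.9 [ 0.4748 -0.3533  0.067 ] op=0.0419 F [-0.3  0.4 -0.2]
lifted t=9.1 [ 0.4745 -0.3532  0.1892] op=0.0421 F [ 0.4 -0.7 -2. ]
over weld t=11.5 [0.5335 0.3442 0.1899] op=0.0421 F [ 0.6  0.2 -2.5]
placed t=12.8 [0.5329 0.3451 0.0677] op=0.0420 F [-0.4  0.3 -2.3]
done t=14.4 [0.5326 0.3446 0.1889] op=0.0900 F [-0.1 -0.2 -0.2]
```

```bash
python3 - <<'E'
import cv2,numpy as np
from h import *
s=robot.grab_frame("side")[:,:,::-1]; t=cv2.imread("pics/top1.png")
cv2.imwrite("pics/c1.png",np.vstack([cv2.resize(t[150:300,100:520],(800,286)),cv2.resize(s[180:460,60:460],(440,308))[:, :].copy() if 0 else cv2.copyMakeBorder(cv2.resize(s[180:480,60:460],(410,308)),0,0,0,390,0)]))
E
```

```text
(no output)
```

View pics/c1.png

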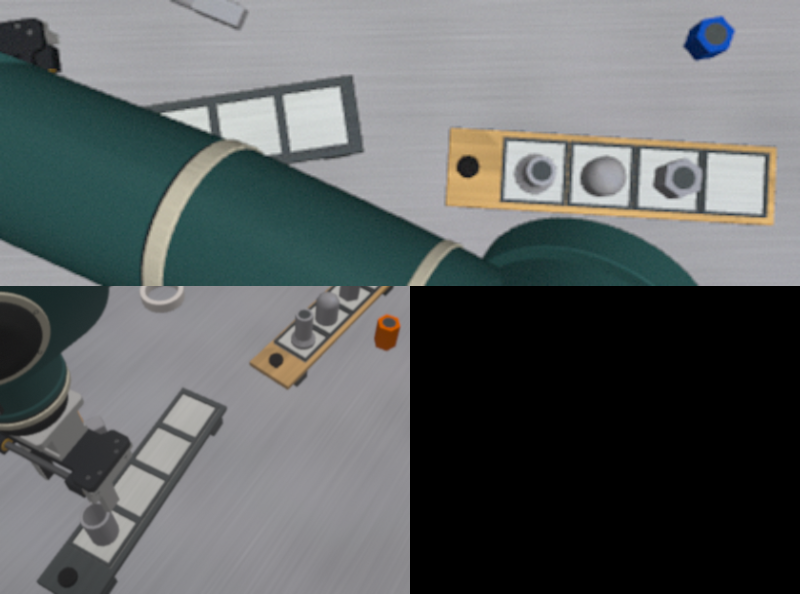

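The tube stands upright in the place next to the knob at about (95,525) in the lower crop, and its prep tray is empty. I'll check its centring once the arm is clear. Next is the hex.

```bash
python3 - <<'E'
from h import *
p=np.array([.4822,-.2842])
carry(p,np.radians(20.5),.066,.038)
robot.move_ptp([*place('prep',.05),.25],down(W['prep'][2]))
cv2.imwrite("pics/top2.png",robot.grab_frame("top")[:,:,::-1])
s=robot.grab_frame("side")[:,:,::-1]; t=cv2.imread("pics/top2.png")
cv2.imwrite("pics/c2.png",np.vstack([cv2.resize(t[180:265,100:310],(800,324)),cv2.copyMakeBorder(cv2.resize(s[260:480,60:300],(300,276)),0,0,0,500,0)]))
E
```

```text
at grasp t=18.0 [ 0.4826 -0.2844  0.0667] op=0.0898 F [-0.5 -0.  -0.2]
gripped t=18.8 [ 0.4823 -0.2842  0.066 ] op=0.0380 F [-0.2  0.5  0.5]
lifted t=20.0 [ 0.4819 -0.2841  0.1893] op=0.0380 F [-0.9 -0.3 -2.4]
over weld t=22.0 [0.5431 0.2686 0.1898] op=0.0377 F [-0.   0.1 -3.3]
placed t=23.3 [0.5426 0.2697 0.0668] op=0.0378 F [ 1.1 -0.6 -3.8]
done t=25.0 [0.5422 0.2692 0.1889] op=0.0898 F [ 0.5 -0.7  0. ]
```

View pics/c2.png

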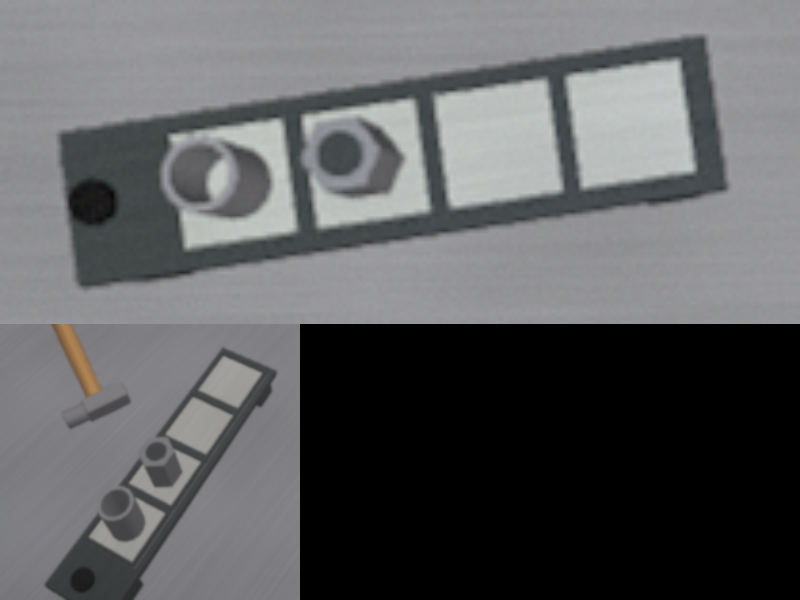

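Tube and hex are both upright and near the centres of their places. The tube base is at about (235,182), against the place centre at (240,185). Now the plug and the flange.

```bash
python3 - <<'E'
from h import *
carry(place('prep',.038,-.002),W['prep'][2],.064,-.038)
carry(place('prep',.1131,-.0029),W['prep'][2],.078,-.114)
robot.move_ptp([*place('prep',-.05),.28],down(W['prep'][2]))
robot.pause(.3);st('end')
c=cam('top');t=robot.grab_frame("top")[:,:,::-1].copy();s=robot.grab_frame("side")[:,:,::-1].copy()
cv2.imwrite("pics/top3.png",t);cv2.imwrite("pics/side3.png",s)
a=np.linspace(0,2*np.pi,60)
M={.114:[(.021,.034),(.021,.096)],.038:[(.0204,.034),(.0204,.09)],-.038:[(.022,.034),(.022,.078)],-.114:[(.023,.043),(.016,.104)]}
def ov(im,cc,k,b):
    im=cv2.resize(im,None,fx=k,fy=k,interpolation=cv2.INTER_CUBIC)
    for y,l in M.items():
        p=place('weld',y)
        for r,z in l: cv2.polylines(im,[np.int32((proj(cc,np.column_stack([p[0]+r*np.cos(a),p[1]+r*np.sin(a),0*a+z]))+.5)*k)],True,(0,0,255))
    x,y,w,h=[int(q*k) for q in b];return im[y:y+h,x:x+w]
A=ov(t,c,4,(105,185,198,75));B=ov(s,cam('side'),1.5,(90,270,210,200))
f=lambda i:np.pad(i,((0,0),(0,800-i.shape[1]),(0,0)))
cv2.imwrite('pics/c3.png',np.vstack([f(A),f(B)])[:600])
E
```

```text
at grasp t=28.4 [ 0.4889 -0.2041  0.0646] op=0.0900 F [ 0.5  0.9 -0.3]
gripped t=29.1 [ 0.4884 -0.204   0.064 ] op=0.0436 F [-1.8  0.5  2.1]
lifted t=30.3 [ 0.4882 -0.2039  0.1894] op=0.0435 F [-0.8 -0.6 -3.8]
over weld t=31.8 [0.5527 0.193  0.1898] op=0.0432 F [ 0.7 -0.6 -3.1]
placed t=33.1 [0.5524 0.1943 0.0647] op=0.0437 F [-0.6 -0.5 -2.9]
done t=34.7 [0.5519 0.1939 0.1889] op=0.0901 F [-0.5 -0.   0.3]
at grasp t=37.1 [ 0.4941 -0.1291  0.0786] op=0.0898 F [-0.1 -0.2  0.5]
gripped t=38.0 [ 0.4937 -0.1291  0.078 ] op=0.0316 F [-0.8  0.3  1.1]
lifted t=39.1 [ 0.4934 -0.129   0.1894] op=0.0319 F [-0.4  0.1 -3. ]
over weld t=40.1 [0.5621 0.1177 0.1896] op=0.0317 F [ 1.2 -1.3 -3.5]
placed t=41.3 [0.5622 0.1189 0.0788] op=0.0315 F [ 1.1 -0.9 -2.9]
done t=43.0 [0.5616 0.1186 0.189 ] op=0.0897 F [0.  0.5 0.4]
end t=44.9 [ 0.4836 -0.2914  0.28  ] op=0.0899 F [0.3 0.3 0.1]
```

View pics/c3.png

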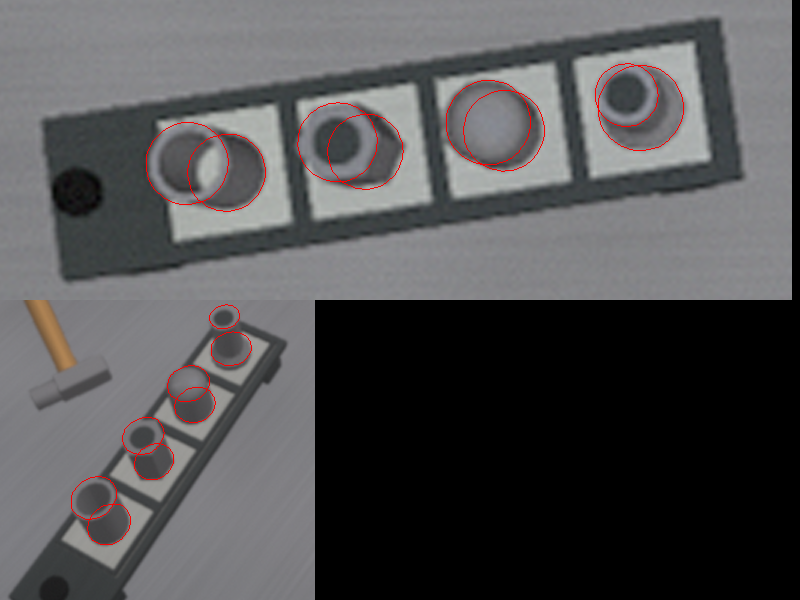

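View pics/side3.png

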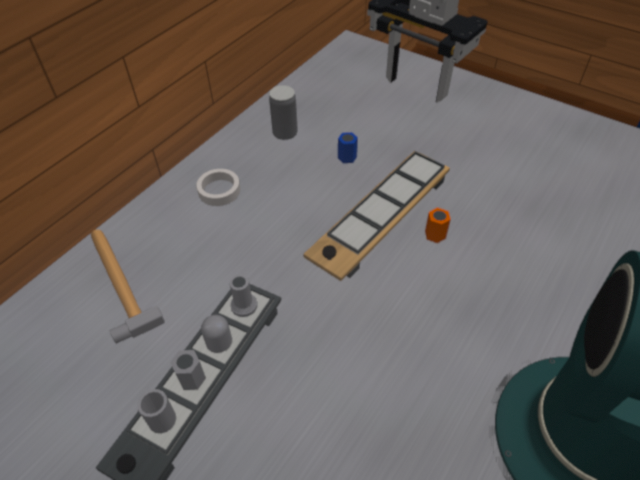

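The four fittings match the expected outlines at the place centres to within about 2 mm in both views. They're upright, released and standing tube, hex, plug, flange from the weld knob. The prep trays are empty and the look-alikes haven't moved, so I'm handing in.

```bash
python3 -c "
from rig import robot
robot.sign_off()"
```

```text
the job is handed in; nothing more can be done
```

All four fittings are on the weld rack in reverse order. Counting from the weld-rack knob they stand tube, hex, plug, flange; on the prep rack the order from its knob was flange, plug, hex, tube.

- **Position:** in the last top and side pictures each fitting matched its expected outline at the place centre, to within about 2 mm by eye against the 16 mm allowed. All four were upright and released.
- **Look-alikes:** the blue and orange couplings were left alone and had not moved.
- **Time and force:** the clock read 44.9 s, of the 115 s allowed, just before those pictures. The wrist force readings I took stayed under 5 N.
- **Not measured directly:** I judged rest, and the undersides on the recess floors, from the pictures. I released each fitting about 1 mm or less above the floor. No check failed or disagreed.

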